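Press a battery pack down and slide it under the leaf spring of a docking unit

ROBOT

A 6-joint arm with a two-finger parallel gripper is mounted at the origin on the work surface. World frame = base frame: x ahead of the robot, y to its left, z up, the work surface at z = 0. Lengths are in m, angles in degrees, forces in N, time in s.
With the tool pointing down it reaches from about 0.4 to 0.825 m from the base axis. Payload 7 kg.
Tool frame: the origin (TCP) lies on the front face of the gripper's body, between the roots of the fingers; the fingertips stand 66 mm ahead of it and the grasp point (between the pads) lies 47 mm ahead of it; z points along the fingers, y is the line along which they close (so a half turn about z gives the same grasp; the last joint's range is limited). The gripper opens to 88 mm and grips with 3 to 60 N. Pads are 19 mm wide; open, the fingers measure 130 mm over their backs; the gripper's body (78 mm by 193 mm) begins 47 mm behind the grasp point.
Start: joints at [82.741, 20.546, 0.682, 0, -70.136, -16.507], TCP at [0.272, 0.618, 0.292] pointing down, gripper open.
Joint ranges: [-176.03, 176.03], [-82.01, 121.73], [-58.28, 71.71], [-173.87, 95.51], [-174.79, -0.11], [-173.66, 173.66]. Speed limits (degrees/s): [136.94, 136.94, 172.46, 180, 180, 180].

INTERFACE

Orientations are given as [roll, pitch, yaw] about the fixed x, y, z axes, in that order (R = Rz(yaw) Ry(pitch) Rx(roll)).
In Python, from plant import ctrl gives the robot as it stands.
- The arm moves only by the tool send_rows, never from a script. Its argument "deltas" is a list of rows, each a list of 2 entries, a list of its own where there are three numbers: the shift along the tool's x, y, z each as a share of 800 mm, from -1 to 1, then the turn about the tool's z as a share of 90 degrees, from -1 to 1. A call has exactly 5 rows; each row is the pose to reach, as a shift and turn from the pose commanded when the call began, along the tool's axes at that moment; what a row does not reach only later rows make up. A row lasts 1/12 s, in which the tool goes at most 41.7 mm and 7.16 degrees, less where a joint would pass 70% of its speed; a pose out of reach is approached as far as the arm can. A call with a number of a shift or a turn outside -1 to 1 is refused whole. A call with a gripper value outside its range is refused whole. "gripper" is the opening, from 0 (shut) to 1 (fully open), set as the call begins (left out, the last holds). The fingers move at their own pace and stop on an object; the grip force is fixed at half the most. Time passes only in rows, so rows that repeat a pose let the fingers close, or fill a call up. It gives the time, the measured TCP pose, the force, the opening and the grip force at its end, in the units of the state.
- ctrl.get_obs(): the state, without advancing time (a new reading comes with each control period).
- ctrl.snapshot(name): name is "scene" or "top" or "wrist"; returns a dict with "color" (480x640x3 uint8, red, green, blue), "vertical_fov" (degrees; the focal length in pixels is half the picture's height over the tangent of half this angle, whatever the lens; pixels are square), "cx", "cy" (the principal point, pixels), "rvec" (rotation vector, rad) and "tvec" (3), from world to camera coordinates, as OpenCV has them. Camera axes: x right, y down, z forward; pixel columns grow to the right and rows downward; lengths in m; the calibration is good to about 2 mm. A picture is of the moment at which its call begins. There is no depth.
- ctrl.close_job(): hands the job in; it is judged then, once.
Trained networks look in a picture, given as the dict that the camera call returned (one of the last four; its "shot" number tells which), for a name from the list of things; names that differ only in an ending like _2 or _b are one class to them, and where a whole thing is asked for, a point or a joint stands for the part that bears it (a point fixed in the world has none). Each returns a list of dicts, best first, with "conf" (0 to 1); they miss things now and then, are a little off and sometimes report something else, mostly with a low value. They report only what shows in the picture. A call takes as long as a camera call. They do not tell look-alikes from the thing itself.
- ctrl.boxes_of(picture, thing): "xy" ([column, row] as shares, 0 to 1, of the picture: columns of its width, rows of its height, amid what is visible of it).
- ctrl.cut_out(picture, thing): "pixels" (480x640 bool, what is visible of it) and "xy" ([column, row] as shares, 0 to 1, of the picture: columns of its width, rows of its height, amid what is visible of it).
The state is a dict: "clock": time; "joint_pos": joint angles; "qvel": joint speeds; "tau": joint torques, N m; "tool_pos": TCP position; "orientation": TCP orientation; "force": force on the tool from outside, world axes, zero at the start; "moment": the same for the moment, N m; "opening": finger opening in m; "gripper_force": force on a finger pad.
Only numpy, scipy, OpenCV 4.12 (cv2) and the standard library are available. Lean on these libraries where they do the work, as an engineer would, in place of code of your own. Each camera call takes 0.05 s, during which the arm holds its last target. There are 200 camera calls.

TASK

Fit the dark battery pack into the white docking unit without gripping or lifting it: press it down hard into its bay against the sprung plate with a fingertip on the orange thumb patch and, keeping it down, slide it under the strap and the leaf spring until it is fully home against the far end of the bay. Then push the red lock fully across behind the pack, take the hand clear, and leave the other things on the bench where they are.

Things in the scene. Friction and masses are not known exactly. Their poses are not given: they have to be found in the camera images.
- station: White docking unit on a black foam mat (6 high), fixed. Origin on the table under the bay; +x is the way the pack slides, roughly away from the robot, +y left, z up. In this frame (mm): housing x -112 to 122, y -95 to 95, flat deck at z 59, raised head x 90 to 118 up to z 86. The bay is a slot in the deck, x -82 to 70, y -32.5 to 32.5.
- bay_end (a point): Point on the far end wall of the bay, the stop for the pack's front: unit x 70, y 0, z 50 (gold contact blades just below).
- strap (a point): Middle of the underside of the steel strap that crosses the bay: unit x 30, y 0, z 59. The strap is 12 wide (x 24 to 36), 3 thick, top at z 62. The pack passes below it, and the fingertips stop short of it.
- pack: Dark grey battery pack, 90 (x) x 62 (y) x 20 high, about 180 g, origin at the centre of its underside, axes as the unit's. Starts loose in the near part of the bay on the sprung plate: origin at unit x -34 to -25, z 44, top at z 64, too high for the strap. Its front top edge has a 4 mm bevel. Home: front on the stop, origin at unit x 25, rear end at x -20.
- thumb_patch (a point): Middle of the orange thumb patch on top of the pack, at pack x -25, y 0, z 20. The patch is 29 (x) x 46 (y); at its front a cross ledge 4 high (pack x -11 to -6, upright rear face) can be pushed by a fingertip that presses on the patch. Unit z of this point: 64 at the start, 56 pressed fully down; below 59 the pack clears the strap.
- carrier (a joint): How far the sprung plate under the pack is pressed down, m: 0 up, 0.008 bottomed (0.005 or more clears the strap). About 6 N on the pack starts it, 12 N bottoms it; it springs back when let go. The plate does not tip. Plastic and spring rub with friction of about 0.3, so the slide takes some 2 to 14 N forwards.
- leaf_spring (a joint): Angle by which the brass-coloured two-fingered leaf spring is lifted, rad: 0 free, about 0.2 to 0.35 with the pack under it. Its root is under the strap; its tip dips into the bay at about unit x 62 (z 47 when free). It bears on the pack's top with about 6 to 9 N, and with the strap keeps the pack down once let go.
- lock (a joint): Travel of the red slide lock, m: 0 open, 0.020 fully across (towards -y). Starts at 0 to 0.002, takes about 2 N to move, stays where it is left. Its tongue comes out of the left side of the bay at unit x -35 to -23, behind the pack, so it passes only when the pack is within about 3 mm of home.
- lock_knob (a point): Centre of the top of the red knob of the lock: unit x -29, y 67 with the lock open, y 47 fully across, z 75. The knob is 12 x 12 and stands 16 above the deck; push its outer (+y) face towards -y. The deck beyond it is flat and clear to y 95.
- driver: Black cordless screwdriver, 178 long, 33 thick, lying to the right of the housing: leave it. Origin at the centre of its underside.
- pliers: Pliers with orange and grey grips, 150 long, lying to the left of the housing: leave them. Origin at the centre of its underside.
- carton: Small open cardboard box, 46 x 56 x 58 high with flaps to 75, in front of the housing: leave it. Origin at the centre of its underside.
- handle: White bar handle, 18 x 80 x 15 high, in front of the housing: leave it. Origin at the centre of its underside.
- screw_cup: Blue cup of screws, 44 across, 16 high, on the right deck: leave it. Origin at the centre of its underside.
- circuit_board: Green circuit board, 44 x 34 x 11 high, on the right deck: leave it. Origin at the centre of its underside.
- tape: Roll of yellow tape, 44 across, 18 high, behind the housing: leave it. Origin at the centre of its underside.
Not all that is in view belongs to the job. What is shaped like the pack but yellow is not meant.

How it is judged (in metres and radians):
On the way, in this order (a step that is already met when the one before it is completed fails the run):
1. the pack has passed under the leaf spring and is home against the far end of the bay (within 4 mm) (x of pack in the frame of station above 0.021 m and value of joint leaf_spring above 0.12 rad), for 0.1 s.
2. the red lock is fully across behind the pack (within 3 mm of its travel) (value of joint lock above 0.017 m), for 0.1 s.
At the end, for the whole second after the job is handed in: The pack is within 4 mm of the stop at the far end of the bay, held down flat under the strap and the lifted leaf spring (underside less than 41 mm above the table, tilt under 0.06 rad), at rest, and the red lock is within 3 mm of the end of its travel (all of step 1 and z of pack in the frame of station below 0.041 m and value of joint lock above 0.017 m and angle between pack's own z axis and vertical below 0.06 rad and linear speed of pack below 0.01 m/s); the robot touches nothing.
It fails at once if the pack is lifted (10 mm above where it stands at the start) or tipped up by more than 0.2 rad (z of pack in the frame of station above 0.054 m or angle between pack's own z axis and vertical above 0.2 rad).
It fails at once if one of the other things on the bench is moved by more than 20 mm (distance of any of driver, pliers, carton, handle, screw_cup, circuit_board, tape from where it was at the start of the episode above 0.02 m).
It also fails if it takes over 38 s, if anything falls off the work surface, if the arm or the gripper's body presses on something with over 40 N, if the wrist force passes 120 N, or if a joint passes its speed limit or range.

## Working session

There is one attempt and no reset: what is moved stays moved. The work goes in short steps, Python scripts to look and compute and a tool call to move; the robot and the scene stay as the last step left them, time stands still between calls to the robot, and variables do not carry over. Pictures are saved under pics/ and viewed, at most 10 in all, crops included, and the job is handed in when it is done.

Besides the shell and the picture viewer there is one more tool, called by a JSON object that holds its "name" and its "arguments". send_rows: Moves the arm, as the interface text tells. Shift numbers are shares of 800 mm and turn numbers shares of 90 degrees, none past 1 either way. Its arguments: {"type":"object","properties":{"deltas":{"type":"array","items":{"type":"array"}},"gripper":{"type":"number"}},"required":["deltas"]}

```bash
mkdir -p pics
cat > h.py <<'E'
import numpy as np, cv2
from plant import ctrl
def K(s):
    f=240/np.tan(np.radians(s["vertical_fov"])/2)
    return np.array([[f,0,s["cx"]],[0,f,s["cy"]],[0,0,1]])
def ray(s,px,z):
    R=cv2.Rodrigues(np.array(s["rvec"],float))[0];t=np.array(s["tvec"],float).ravel()
    c=-R.T@t;d=R.T@np.linalg.inv(K(s))@[px[0],px[1],1]
    return c+d*(z-c[2])/d[2]
def proj(s,P):
    return cv2.projectPoints(np.array(P,float).reshape(-1,3),np.array(s["rvec"],float),np.array(s["tvec"],float),K(s),None)[0].reshape(-1,2)
def save(s,n): cv2.imwrite(f"pics/{n}.png",s["color"][:,:,::-1])
E
python3 - <<'E'
from h import *
o=ctrl.get_obs();print(o["clock"],o["tool_pos"],o["orientation"],o["force"],o["opening"])
for n in("scene","top"):
    s=ctrl.snapshot(n);save(s,n)
    for t,z in(("station",.06),("pack",.064),("thumb_patch",.064),("lock_knob",.075),("strap",.062),("leaf_spring",.06),("lock",.075)):
        for r in ctrl.boxes_of(s,t)[:3]:
            p=np.array(r["xy"])*[640,480];print(n,t,r["conf"],p.round(1),ray(s,p,z).round(4))
E
```

```text
0.0 [0.27190097 0.61740559 0.29123724] [ 1.79907327e+02 -8.54531689e-03 -2.37745188e+01] [ 0.16037901 -0.6590276  -0.83817738] 0.08739857952816549
scene station 0.74 [301.7 313.2] [ 0.6203 -0.1393  0.06  ]
scene station 0.21 [233.8 327.5] [ 0.5638 -0.2555  0.06  ]
scene pack 0.94 [427.2 275.8] [0.7157 0.1115 0.064 ]
scene pack 0.83 [280.3 278.7] [ 0.5294 -0.1162  0.064 ]
scene pack 0.76 [150.1 251.2] [ 0.2949 -0.2707  0.064 ]
scene thumb_patch 0.89 [277.6 281.3] [ 0.5312 -0.1246  0.064 ]
scene thumb_patch 0.89 [429.8 274.4] [0.7167 0.1185 0.064 ]
scene thumb_patch 0.7 [149.8 253.7] [ 0.3009 -0.2749  0.064 ]
scene lock_knob 0.63 [302.2 314.5] [ 0.6322 -0.1487  0.075 ]
scene lock_knob 0.44 [295.4 259.6] [ 0.517  -0.0661  0.075 ]
scene strap 0.93 [301.8 309.7] [ 0.6153 -0.1347  0.062 ]
scene strap 0.33 [283.1 314.3] [ 0.6006 -0.1685  0.062 ]
scene strap 0.16 [235.9 327.5] [ 0.5677 -0.2534  0.062 ]
scene leaf_spring 0.6 [306.9 295.2] [ 0.5934 -0.1025  0.06  ]
scene lock 0.25 [300.2 311.3] [ 0.6241 -0.1465  0.075 ]
top station 0.77 [385.6 200.7] [ 0.5627 -0.0979  0.06  ]
top station 0.52 [363.5 138.2] [ 0.6838 -0.0586  0.06  ]
top pack 0.87 [245.9 143.2] [0.6754 0.1648 0.064 ]
top pack 0.8 [396.7 226.8] [ 0.5124 -0.117   0.064 ]
top pack 0.73 [466.5 367. ] [ 0.2546 -0.2372  0.064 ]
top thumb_patch 0.97 [247.5 143.9] [0.674  0.1617 0.064 ]
top thumb_patch 0.72 [468.  371.2] [ 0.2472 -0.2396  0.064 ]
top thumb_patch 0.65 [397.8 224. ] [ 0.5177 -0.1192  0.064 ]
top lock_knob 0.67 [367.2 230.3] [ 0.505  -0.0611  0.075 ]
top lock_knob 0.55 [324.6 232.4] [0.502  0.0174 0.075 ]
top strap 0.59 [382.8 197.6] [ 0.5683 -0.0925  0.062 ]
top leaf_spring 0.78 [381. 179.] [ 0.6044 -0.0901  0.06  ]
top leaf_spring 0.36 [381.9 198.7] [ 0.5666 -0.091   0.06  ]
top lock 0.53 [365.1 228.8] [ 0.5078 -0.0573  0.075 ]
```

View pics/top.png

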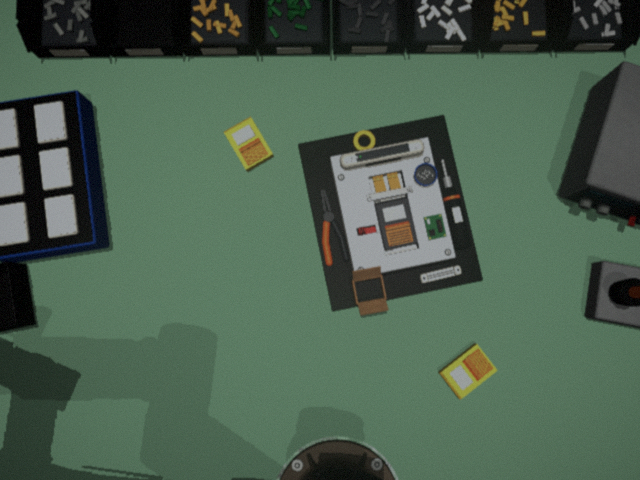

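View pics/scene.png

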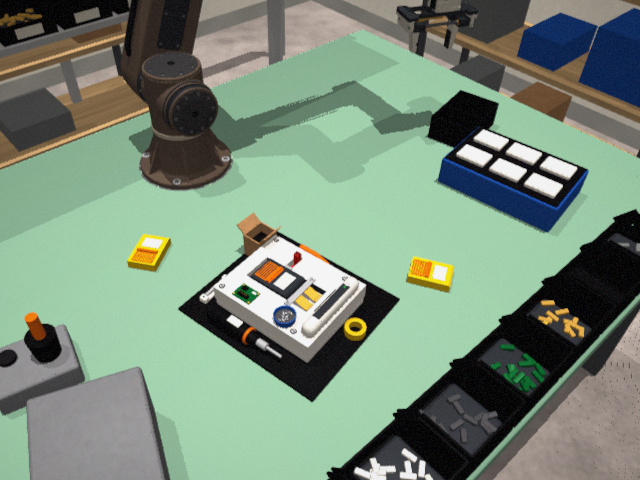

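The top view shows the dark pack in the white unit at about (397,225), with the red knob at (366,230). Two things could be mistaken for the pack: yellow packs at (247,143) and (468,371), and neither is meant. I choose the dark one and will check it in a close view from above.

{"name": "send_rows", "arguments": {"deltas": [[[0.164,0.188,0],0],[[0.164,0.188,0],0],[[0.164,0.188,0],0],[[0.164,0.188,0],0],[[0.164,0.188,0],0]], "gripper": 0}}

```text
clock: 1.22
tool_pos: [0.3318, 0.4245, 0.2923]
orientation: [180.0, 0.0, -23.8]
force: [0.1, 0.5, 0.5]
opening: 0.0597
gripper_force: 0.0
```

{"name": "send_rows", "arguments": {"deltas": [[[0.164,0.188,0],0],[[0.164,0.188,0],0],[[0.164,0.188,0],0],[[0.164,0.188,0],0],[[0.164,0.188,0],0]]}}

```text
clock: 1.63
tool_pos: [0.391, 0.234, 0.2925]
orientation: [-180.0, -0.0, -23.8]
force: [0.9, -0.0, -0.2]
opening: 0.0269
gripper_force: 0.0
```

{"name": "send_rows", "arguments": {"deltas": [[[0.164,0.188,0],0],[[0.164,0.188,0],0],[[0.164,0.188,0],0],[[0.164,0.188,0],0],[[0.164,0.188,0],0]]}}

```text
clock: 2.05
tool_pos: [0.4506, 0.0437, 0.2927]
orientation: [-180.0, -0.0, -23.8]
force: [0.5, 0.6, -0.2]
opening: 0.0005
gripper_force: 0.0
```

{"name": "send_rows", "arguments": {"deltas": [[[0.133,0.155,0],-0.361],[[0.133,0.155,0],-0.361],[[0.133,0.155,0],-0.361],[[0.133,0.155,0],-0.361],[[0.133,0.155,0],-0.361]]}}

```text
clock: 2.47
tool_pos: [0.4983, -0.1126, 0.2924]
orientation: [180.0, -0.0, 7.4]
force: [0.2, 0.9, 0.3]
opening: 0.0002
gripper_force: 0.0
```

Run:
```python
from h import *
o=ctrl.get_obs();print(o["clock"],o["tool_pos"],o["orientation"])
s=ctrl.snapshot("wrist");save(s,"w1");np.save("w1.npy",s,allow_pickle=True)
R=cv2.Rodrigues(np.array(s["rvec"],float))[0];print("cam",(-R.T@np.array(s["tvec"],float).ravel()).round(4))
for t,z in(("station",.06),("pack",.064),("thumb_patch",.064),("lock_knob",.075),("strap",.062),("leaf_spring",.06)):
    for r in ctrl.boxes_of(s,t)[:3]:
        p=np.array(r["xy"])*[640,480];print(t,r["conf"],p.round(1),ray(s,p,z).round(4))
print(proj(s,[o["tool_pos"]+np.array([0,0,-.066])]))
```

```text
2.4667 [ 0.49826769 -0.11264163  0.29239157] [ 1.79983456e+02 -3.07138987e-02  7.43692327e+00]
cam [ 0.5771 -0.1015  0.3843]
station 0.8 [291.2 116.9] [ 0.569  -0.0853  0.06  ]
pack 0.68 [317.5 184.5] [ 0.5226 -0.1109  0.064 ]
pack 0.63 [287.9 116.7] [ 0.5689 -0.083   0.064 ]
thumb_patch 0.69 [320.6 184.5] [ 0.5229 -0.1132  0.064 ]
thumb_patch 0.59 [420.1  72.5] [ 0.6107 -0.172   0.064 ]
lock_knob 0.7 [242.  193.3] [ 0.5108 -0.0562  0.075 ]
strap 0.69 [294.4 119.8] [ 0.5673 -0.0879  0.062 ]
leaf_spring 0.58 [322.9  79.2] [ 0.5977 -0.1048  0.06  ]
leaf_spring 0.17 [312.   87.1] [ 0.5914 -0.0978  0.06  ]
[[316.50238869 311.31403991]]
```

View pics/w1.png

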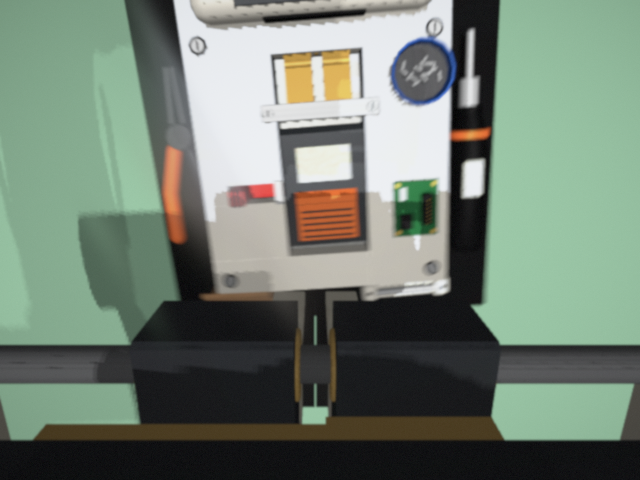

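The close view confirms the dark pack in its bay: orange patch at (327,215), strap at (320,108), red knob at (240,194), and the pack's rear edge near row 250. Next I rectify the deck for the unit's pose and look closely at the fingertips.

Run:
```python
from h import *
s=np.load("w1.npy",allow_pickle=True).item();o=ctrl.get_obs()
W=[[.66,.0,.059],[.66,-.22,.059],[.42,-.22,.059],[.42,0,.059]]
H=cv2.getPerspectiveTransform(proj(s,W).astype(np.float32),np.float32([[0,0],[440,0],[440,480],[0,480]]))
a=cv2.warpPerspective(s["color"],H,(440,480))
c=cv2.resize(s["color"][280:420,255:375],None,fx=3,fy=3,interpolation=cv2.INTER_CUBIC)
C=np.zeros((480,800,3),np.uint8);C[:,:440]=a;C[:420,440:]=c
cv2.imwrite("pics/c1.png",C[:,:,::-1])
R=cv2.Rodrigues(np.array([0,0,np.radians(o["orientation"][2])]))[0]@np.diag([1,-1,-1])
for z in(0,.047,.066):
  for x in(-.0095,.0095): print(z,x,proj(s,[o["tool_pos"]+R@[x,y,z] for y in(-.021,0,.021)]).round(0).tolist())
```

```text
0 -0.0095 [[227.0, 456.0], [305.0, 456.0], [383.0, 456.0]]
0 0.0095 [[223.0, 396.0], [305.0, 396.0], [387.0, 397.0]]
0.047 -0.0095 [[252.0, 358.0], [308.0, 358.0], [364.0, 358.0]]
0.047 0.0095 [[250.0, 312.0], [308.0, 312.0], [366.0, 312.0]]
0.066 -0.0095 [[258.0, 332.0], [309.0, 332.0], [359.0, 333.0]]
0.066 0.0095 [[257.0, 290.0], [309.0, 290.0], [361.0, 291.0]]
```

View pics/c1.png

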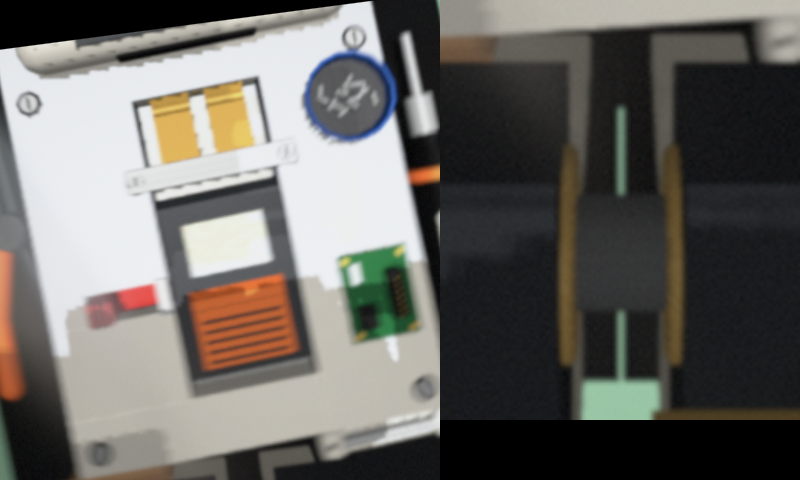

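Unit pose from the rectified picture: yaw about 11.5°, origin near (0.547, -0.112). The patch is near unit x -0.052, and its sizes agree with the description. I go down to just above the patch.

{"name": "send_rows", "arguments": {"deltas": [[[-0.005,0.012,0.05],-0.031],[[-0.005,0.012,0.1],-0.031],[[-0.005,0.012,0.15],-0.031],[[-0.005,0.012,0.184],-0.031],[[-0.005,0.012,0.184],-0.031]]}}

```text
clock: 3.23
tool_pos: [0.4917, -0.1194, 0.1402]
orientation: [-179.9, 0.5, 10.0]
force: [-0.9, -0.1, -0.3]
opening: 0.0004
gripper_force: 0.0
```

Run:
```python
from h import *
s=ctrl.snapshot("wrist");o=ctrl.get_obs();print(o["clock"],o["tool_pos"].round(4),o["orientation"].round(2),o["force"].round(1))
cv2.imwrite("pics/w2.png",s["color"][:,:,::-1])
R=cv2.Rodrigues(np.array([0,0,np.radians(11.5)]))[0];O=np.array([.5467,-.112,0])
for n,p in dict(strapc=(.024,0,.062),bl=(.07,.0325,.059),br=(.07,-.0325,.059),knob=(-.029,.067,.075),knob_out=(-.029,.073,.075),ledgeL=(-.039,.023,.064),ledgeR=(-.039,-.023,.064)).items(): print(n,proj(s,[O+R@p]).round(0))
T=np.array([o["tool_pos"]]);print("tip",proj(s,T+[0,0,-.066]))
```

```text
3.2833 [ 0.4935 -0.1195  0.1432] [-179.98    0.31   10.03] [ 0.4 -0.1  0.5]
strapc [[321. 107.]]
bl [[227. -26.]]
br [[410. -32.]]
knob [[153. 254.]]
knob_out [[138. 254.]]
ledgeL [[270. 265.]]
ledgeR [[379. 262.]]
tip [[317.9394522 309.4819984]]
```

View pics/w2.png

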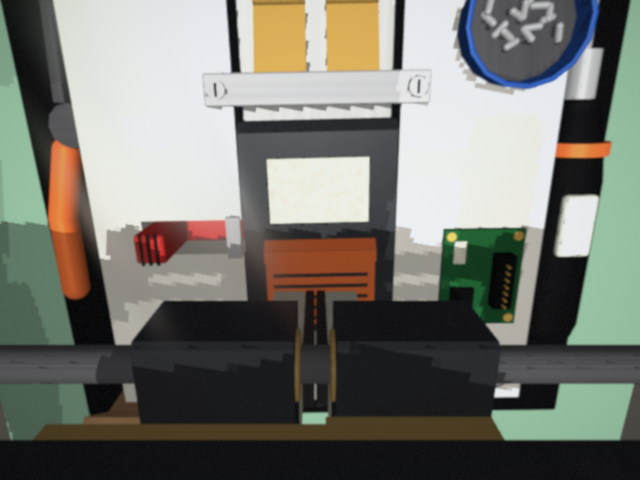

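This view matches the prediction: strap front edge at (318,106), ledge rear face near row 262, knob at (150,245). The fingertips are over the patch. I correct slightly and press.

{"name": "send_rows", "arguments": {"deltas": [[[0.002,0.004,0.006],-0.016],[[0.002,0.004,0.012],-0.016],[[0.002,0.004,0.016],-0.016],[[0.002,0.004,0.021],-0.016],[[0.002,0.004,0.024],-0.016]]}}

```text
clock: 3.7
tool_pos: [0.4981, -0.1228, 0.1268]
orientation: [180.0, -0.1, 11.4]
force: [-0.7, 1.7, 7.1]
opening: 0.0005
gripper_force: 3.7
```

{"name": "send_rows", "arguments": {"deltas": [[[0,0,0.001],0],[[0,0,0.002],0],[[0,0,0.003],0],[[0,0,0.003],0],[[0,0,0.003],0]]}}

```text
clock: 4.12
tool_pos: [0.4981, -0.1228, 0.1248]
orientation: [180.0, -0.1, 11.4]
force: [-1.1, 2.4, 9.1]
opening: 0.0002
gripper_force: 4.4
```

{"name": "send_rows", "arguments": {"deltas": [[[0,0,0.002],0],[[0,0,0.004],0],[[0,0,0.006],0],[[0,0,0.007],0],[[0,0,0.007],0]]}}

```text
clock: 4.53
tool_pos: [0.4984, -0.1231, 0.1214]
orientation: [179.9, -0.2, 11.5]
force: [-8.4, 2.7, 30.7]
opening: 0.0005
gripper_force: 15.7
```

{"name": "send_rows", "arguments": {"deltas": [[[0.004,0,0],0],[[0.009,0,0],0],[[0.014,0,0],0],[[0.019,0,0],0],[[0.024,0,0],0]]}}

```text
clock: 4.95
tool_pos: [0.5168, -0.1199, 0.1216]
orientation: [179.9, -0.1, 11.5]
force: [-10.0, -1.0, 33.3]
opening: 0.0009
gripper_force: 16.3
```

{"name": "send_rows", "arguments": {"deltas": [[[0.005,0,0],0],[[0.01,0,0],0],[[0.015,0,0],0],[[0.019,0,0],0],[[0.023,0,0],0]]}}

```text
clock: 5.37
tool_pos: [0.5308, -0.1172, 0.1216]
orientation: [179.9, 0.3, 11.4]
force: [-22.0, -2.1, 44.7]
opening: 0.0003
gripper_force: 22.3
```

Run:
```python
from h import *
s=ctrl.snapshot("wrist");o=ctrl.get_obs();print(o["clock"],o["tool_pos"].round(4),o["orientation"].round(2),o["force"].round(1))
save(s,"w3")
```

```text
5.4167 [ 0.5318 -0.117   0.1216] [179.9    0.26  11.46] [-19.5  -1.   42.8]
```

View pics/w3.png

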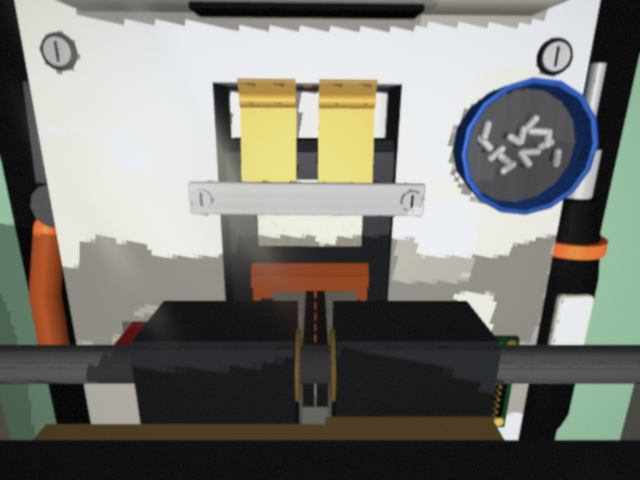

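The view shows the pack's front already under the strap and the leaf fingers (row ~140), with the ledge against the fingertips and about 20 mm to go.

{"name": "send_rows", "arguments": {"deltas": [[[0.004,0,0],0],[[0.008,0,0],0],[[0.012,0,0],0],[[0.016,0,0],0],[[0.018,0,0],0]]}}

```text
clock: 5.83
tool_pos: [0.5469, -0.114, 0.1216]
orientation: [179.9, 0.1, 11.5]
force: [-19.8, -2.3, 41.8]
opening: 0.0006
gripper_force: 20.9
```

{"name": "send_rows", "arguments": {"deltas": [[[0.001,0,0],0],[[0.003,0,0],0],[[0.004,0,0],0],[[0.004,0,0],0],[[0.004,0,0],0]]}}

```text
clock: 6.25
tool_pos: [0.5495, -0.1135, 0.1216]
orientation: [179.9, 0.1, 11.5]
force: [-17.1, -2.5, 37.0]
opening: 0.0008
gripper_force: 19.0
```

{"name": "send_rows", "arguments": {"deltas": [[[0.001,0,0],0],[[0.003,0,0],0],[[0.004,0,0],0],[[0.005,0,0],0],[[0.005,0,0],0]]}}

```text
clock: 6.67
tool_pos: [0.5518, -0.1133, 0.1216]
orientation: [179.9, 0.3, 11.4]
force: [-22.0, -4.0, 42.5]
opening: 0.0004
gripper_force: 21.8
```

{"name": "send_rows", "arguments": {"deltas": [[[0.001,0,0],0],[[0.002,0,0],0],[[0.003,0,0],0],[[0.004,0,0],0],[[0.004,0,0],0]]}}

```text
clock: 7.08
tool_pos: [0.5524, -0.1132, 0.1215]
orientation: [179.9, 0.6, 11.4]
force: [-31.1, -4.0, 52.2]
opening: 0.0001
gripper_force: 26.9
```

Run:
```python
from h import *
s=ctrl.snapshot("wrist");o=ctrl.get_obs();print(o["clock"],o["tool_pos"].round(4),o["orientation"].round(2),o["force"].round(1))
save(s,"w4");c=s["color"][40:300,150:470];cv2.imwrite("pics/w4c.png",cv2.resize(c,None,fx=2.3,fy=2.3)[:,:,::-1])
```

```text
7.1333 [ 0.5524 -0.1132  0.1215] [179.92   0.64  11.41] [-30.5  -5.7  50.7]
```

View pics/w4c.png

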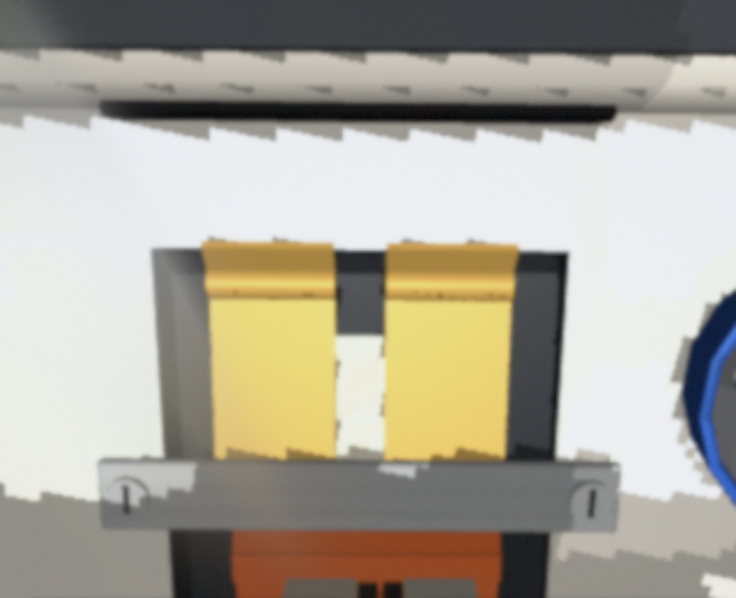

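The pack's front now meets the far wall under the lifted leaf, and the motion has stalled with the force rising, so it is home. I relax the push, lift clear and move out beyond the knob.

{"name": "send_rows", "arguments": {"deltas": [[[-0.004,0,0],0],[[-0.007,0,-0.005],0],[[-0.008,0,-0.02],0],[[-0.01,0,-0.045],0],[[-0.01,0,-0.06],0]]}}

```text
clock: 7.55
tool_pos: [0.5506, -0.1124, 0.1678]
orientation: [180.0, -0.1, 11.4]
force: [0.9, 0.4, 0.6]
opening: 0.0003
gripper_force: 0.0
```

{"name": "send_rows", "arguments": {"deltas": [[[-0.01,-0.04,-0.01],0],[[-0.02,-0.08,-0.01],0],[[-0.03,-0.11,-0.01],0],[[-0.034,-0.138,-0.01],0],[[-0.034,-0.138,-0.01],0]]}}

```text
clock: 7.97
tool_pos: [0.5009, -0.0071, 0.1746]
orientation: [-180.0, -0.1, 11.5]
force: [-0.2, 0.8, -0.0]
opening: 0.0004
gripper_force: 0.0
```

Run:
```python
from h import *
s=ctrl.snapshot("wrist");o=ctrl.get_obs();print(o["clock"],o["tool_pos"].round(4),o["orientation"].round(2),o["force"].round(1))
save(s,"w5")
R=cv2.Rodrigues(np.array([0,0,np.radians(11.5)]))[0];O=np.array([.5467,-.112,0])
print("unit",R.T@(o["tool_pos"]-O))
print(proj(s,[O+R@[-.029,.067,.075],O+R@[-.029,.073,.075],o["tool_pos"]-[0,0,.066],O+R@[-.02,-.031,.056],O+R@[-.02,.031,.056]]).round(0))
for r in ctrl.boxes_of(s,"lock_knob")[:2]:
    p=np.array(r["xy"])*[640,480];print(r["conf"],p,R.T@(ray(s,p,.072)-O))
```

```text
8.0167 [ 0.5016 -0.008   0.1746] [-1.7998e+02 -8.0000e-02  1.1560e+01] [-0.   0.3  1. ]
unit [-0.02349303  0.11095941  0.17459141]
[[408. 290.]
 [396. 290.]
 [319. 310.]
 [588. 259.]
 [470. 259.]]
0.55 [405.12  273.888] [-0.02195876  0.06834375  0.072     ]
```

View pics/w5.png

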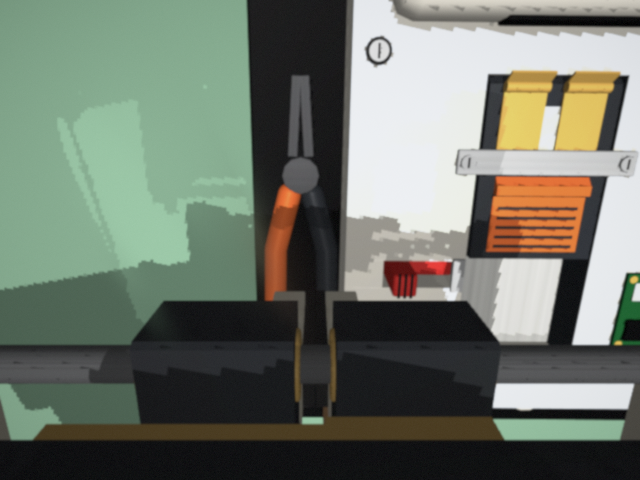

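The pack has stayed down at home, its rear edge at row 258 as predicted for unit x -20. The knob is at (402,280). I go down beside its outer face.

{"name": "send_rows", "arguments": {"deltas": [[[-0.007,0.003,0.02],0],[[-0.007,0.006,0.04],0],[[-0.007,0.006,0.055],0],[[-0.007,0.006,0.056],0],[[-0.007,0.006,0.056],0]]}}

```text
clock: 8.48
tool_pos: [0.4974, -0.016, 0.1286]
orientation: [180.0, 0.1, 11.4]
force: [0.4, -0.2, -0.0]
opening: 0.0005
gripper_force: 0.0
```

{"name": "send_rows", "arguments": {"deltas": [[[0,0.005,0],0],[[0,0.01,0],0],[[0,0.015,0],0],[[0,0.02,0],0],[[0,0.024,0],0]]}}

```text
clock: 8.9
tool_pos: [0.5017, -0.0345, 0.1295]
orientation: [-180.0, -0.1, 11.4]
force: [0.3, 2.5, 1.8]
opening: 0.0004
gripper_force: 1.1
```

{"name": "send_rows", "arguments": {"deltas": [[[0,0.004,0],0],[[0,0.008,0],0],[[0,0.012,0],0],[[0,0.014,0],0],[[0,0.015,0],0]]}}

```text
clock: 9.32
tool_pos: [0.5037, -0.0461, 0.129]
orientation: [-180.0, -0.0, 11.4]
force: [0.2, 2.5, 1.3]
opening: 0.0005
gripper_force: 1.0
```

{"name": "send_rows", "arguments": {"deltas": [[[0,0.001,0],0],[[0,0.003,0],0],[[0,0.004,0],0],[[0,0.005,0],0],[[0,0.005,0],0]]}}

```text
clock: 9.73
tool_pos: [0.5044, -0.0492, 0.129]
orientation: [-179.9, -0.0, 11.4]
force: [-1.5, 8.1, 1.9]
opening: 0.0006
gripper_force: 3.8
```

{"name": "send_rows", "arguments": {"deltas": [[[0,0.001,0],0],[[0,0.002,0],0],[[0,0.003,0],0],[[0,0.003,0],0],[[0,0.003,0],0]]}}

```text
clock: 10.15
tool_pos: [0.5046, -0.0501, 0.129]
orientation: [-179.8, -0.0, 11.4]
force: [-6.1, 19.4, 5.3]
opening: 0.0007
gripper_force: 9.7
```

{"name": "send_rows", "arguments": {"deltas": [[[0,-0.008,0],0],[[0,-0.016,0],0],[[0,-0.02,-0.03],0],[[0,-0.02,-0.07],0],[[0,-0.02,-0.1],0]]}}

```text
clock: 10.57
tool_pos: [0.5015, -0.0365, 0.2104]
orientation: [179.9, 0.0, 11.5]
force: [1.7, 0.4, 1.3]
opening: 0.0004
gripper_force: 0.0
```

Run:
```python
from h import *
s=ctrl.snapshot("wrist");o=ctrl.get_obs();print(o["clock"],o["tool_pos"].round(4),o["force"].round(1))
save(s,"w6")
R=cv2.Rodrigues(np.array([0,0,np.radians(11.5)]))[0];O=np.array([.5467,-.112,0])
print(proj(s,[O+R@[-.029,.047,.075],O+R@[-.029,.067,.075],O+R@[-.02,-.031,.056],O+R@[-.02,.031,.056]]).round(0))
```

```text
10.6167 [ 0.5038 -0.0364  0.2151] [2.2 1.  4.3]
[[379. 255.]
 [344. 255.]
 [505. 230.]
 [402. 230.]]
```

View pics/w6.png

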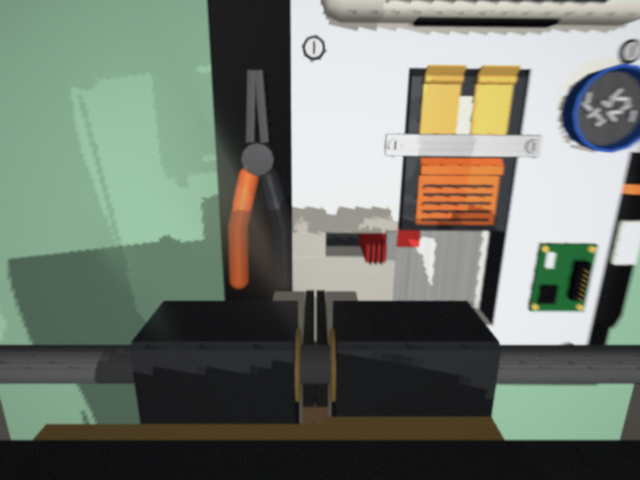

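The view shows the knob moved across at (373,248), with its tongue in the bay at (408,238) behind the pack. The pack is home and the hand is clear, so I hand in.

```bash
python3 -c "
from plant import ctrl
print(ctrl.close_job())"
```

```text
the job is handed in; nothing more can be done
None
```

The job is handed in (about 11 s of the 38 s used): the last picture shows the pack home under the strap and leaf spring, the red lock across behind it and the hand clear, with no sign that anything else on the bench moved; no verdict was reported.

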